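Close the strainer pot: push the cover plate home and swing the keepers over it

ROBOT

A 7-joint arm with a two-finger parallel gripper is mounted at the origin on the work surface. World frame = base frame: x ahead of the robot, y to its left, z up, the work surface at z = 0. Lengths are in m, angles in rad, forces in N, time in s.
With the tool pointing down it reaches from about 0.425 to 0.875 m from the base axis. Payload 9.9 kg.
Tool frame: the origin (TCP) lies at the very end of the fingers, on their centre line; the grasp point (between the pads) lies 19 mm behind it; z points along the fingers, y is the direction in which the jaws open and shut (so a half turn about z gives the same grasp; the last joint's range is limited). The gripper opens to 85 mm and grips with 20 to 120 N. Pads are 22 mm wide; open, the fingers measure 114 mm over their backs; the gripper's body (76 mm by 85 mm) begins 54 mm behind the grasp point. The pads swing forward as they close: fully open they stand 13 mm farther back than shut.
Start: joints at [1.092, 0.576, 0.025, 1.437, -0.015, 1.129, -0.057], TCP at [0.26, -0.623, 0.231] pointing down, gripper open.
Joint ranges: [-2.76, 2.76], [-0.34, 2.15], [-1.52, 1.57], [0.19, 2.46], [-1.09, 4.23], [0.17, 1.99], [-2.82, 2.82]. Speed limits (rad/s): [2.22, 2.22, 3.01, 3.01, 3.14, 3.14, 3.14].

INTERFACE

Orientations are given as a unit quaternion [x, y, z, w].
In Python, from bench import ctrl gives the robot as it stands.
- The arm moves only by the tool step_arm, never from a script. Its argument "motion" is a list of rows, each a list of 7 numbers: the shift along the tool's x, y, z in units of 30 mm (1.0 is 30 mm), then the turn, a rotation vector about the tool's x, y, z in units of 8 degrees (1.0 is 8 degrees), then the finger opening in mm, from 0 to 85.4. In form: [[dx, dy, dz, rx, ry, rz, hand], ...]. A call has 1 to 12 rows; each row is the pose to reach, as a shift and turn from the pose measured when the call began, along the tool's axes at that moment; what a row does not reach only later rows make up. A row lasts 1/8 s, in which the tool goes at most 62.5 mm and 10.7 degrees, less where a joint would pass 70% of its speed; a pose out of reach is approached as far as the arm can. A call with a gripper value outside its range is refused whole. The fingers move at their own pace and stop on an object; "squeeze" is the grip in N (left out, the last holds). Time passes only in rows, so rows that repeat a pose let the fingers close. It gives the time, the measured TCP pose, the force and the opening at its end, in the units of the state.
- ctrl.observe(): the state, without advancing time (a new reading comes with each control period).
- ctrl.get_image(name): name is "scene" or "top" or "wrist"; returns a dict with "frame" (480x640x3 uint8, red, green, blue), "depth" (480x640 float32, m along the optical axis (not along the pixel's ray), 0 where there is no reading), "fx", "fy", "cx", "cy" (pixels), "world_from_camera" (4x4, takes a point from camera to world coordinates). Camera axes: x right, y up, looking along -z (the intrinsics and any distortion apply to the point x, -y, -z); pixel columns grow to the right and rows downward; lengths in m; the calibration is good to about 2 mm. A picture is of the moment at which its call begins.
- ctrl.job_done(): hands the job in, once; it reports no verdict.
The state is a dict: "clock": time; "joints": joint angles; "qvel": joint speeds; "joint_torque": joint torques, N m; "eef_pos": TCP position; "ee_rot": TCP orientation; "wrist_force": force on the tool from outside, world axes, zero at the start; "ft_torque": the same for the moment, N m; "finger_gap": finger opening in m.
Only numpy, scipy, OpenCV 4.12 (cv2) and the standard library are available. Lean on these libraries where they do the work, as an engineer would, in place of code of your own. Each camera call takes 0.05 s, during which the arm holds its last target.

TASK

Close up the pump's strainer pot without picking anything up: push the loose round cover plate across the pot's rim with your fingertips until it drops in and lies flat and fully home in its recess. Then push both keepers all the way round to their stops, so that each points at the middle of the plate and holds it in, ready for their nuts to be tightened. Leave the loose nut on the rim and everything else where it is.

Things in the scene. Friction and masses are not known exactly. Their poses are not given: they have to be found in the camera images.
- pot: green cast strainer pot, fixed to the bench, turned any way about the vertical. Origin at the centre of its foot on the bench, z up. Its flat top, the rim, is a round flange, diameter 170 mm, 120 mm above the bench. Flanged nozzles stick out along its +x and -x to 112 mm from the centre, top 100 mm above the bench. Keepers are on its +y and -y sides; the cover plate starts on its -x side
- recess (a point): centre of the round recess in the middle of the rim, level with the rim's flat top (120 mm above the bench); axes as the pot's. The recess is 83 mm across and 8 mm deep; its floor is a steel ledge 16 mm wide around the open pot (50 mm across, with the strainer basket in it)
- plate: loose round steel cover plate, diameter 80 mm, 8 mm thick, about 0.31 kg, origin at the centre of its underside, z up. Starts flat on the rim, partly over the recess, its centre 32 to 48 mm from the recess centre. Pushed towards that centre it tips its front edge in about 11 mm short of it, then drops home as it is pushed on. Seated: underside 112 mm above the bench, top flush with the rim
- keeper_a (a joint): angle (rad) of the keeper on the pot's +y side, a flat steel finger that turns on an upright stud. 0: at its stop, pointing at the recess centre, over the plate. Opens through the pot's +x side (anticlockwise from above; at pi/2 it points along the pot's +x) to at most 2.2. Starts open at 1.25 to 2.1. Stiff (about 2 N at the nose moves it); stays where it is left
- keeper_a_pivot (a point): on the axis of keeper_a's stud, half-way up the keeper (127 mm above the bench), 58 mm from the recess centre on the pot's +y side. The boss around the stud is 24 mm in diameter; the hex nut on it is 21 mm across with its top 140 mm, the stud's end 144 mm above the bench
- keeper_a_nose (a point): tip of keeper_a's rounded nose, half-way up the keeper, 40 mm from the stud's axis. The keeper is 18 mm wide and 10 mm thick, from 122 to 132 mm above the bench (2 mm clear of the rim)
- keeper_b (a joint): angle (rad) of the keeper on the pot's -y side: the mirror image of keeper_a, same sizes and stiffness. 0: at its stop, pointing at the recess centre. It too opens through the pot's +x side (clockwise from above; at pi/2 it points along the pot's +x), to at most 2.2; starts open at 1.25 to 2.1
- keeper_b_pivot (a point): on the axis of keeper_b's stud, 127 mm above the bench, 58 mm from the recess centre on the pot's -y side
- keeper_b_nose (a point): tip of keeper_b's nose, 127 mm above the bench, 40 mm from the stud's axis
- nut: loose steel hex nut, 23 mm over its corners, 10 mm high, lying on the rim about 66 mm from the recess centre on the pot's +x side; origin at its underside. Leave it
- spanner: steel spanner 200 mm long lying on the bench by the pot; origin at its middle. Leave it
- gasket: black rubber ring, 84 mm outside, 5 mm thick, flat on the bench by the pot. Leave it
- paste_jar: white jar with a black lid, diameter 64 mm, 75 mm high, on the bench by the pot; origin at its underside. Leave it
- nipple: short upright length of grey pipe, diameter 48 mm, 70 mm high, on the bench by the pot; origin at its underside. Leave it
- spray_can: upright spray can, diameter 60 mm, 170 mm high, on the bench to the robot's left; origin at its underside. Leave it
- brush: brush 200 mm long with a wooden handle lying on the bench to the robot's right; origin at its middle. Leave it
Things that resemble listed ones, but are neither listed nor needed, are in the scene too. Of the things like the plate, leave any that is turquoise; of the rest the larger one is meant.

How it is judged:
On the way, in this order (a step that is already met when the one before it is completed fails the run):
1. the cover plate lies flat and fully home in its recess, both keepers still open (z of plate in the frame of pot below 0.1138 m and horizontal distance between plate and recess below 0.005 m and angle between plate's own z axis and vertical below 0.04 rad and value of joint each of keeper_a, keeper_b above 0.6 rad), for 0.2 s.
2. both keepers are swung in over the plate (value of joint each of keeper_a, keeper_b below 0.22 rad), for 0.2 s.
At the end, for the whole second after the job is handed in: the cover plate rests in its recess (centre within 5 mm of the recess centre, underside within 1.8 mm of the ledge, within 0.04 rad of level), both keepers within 0.22 rad of their stops, and the loose nut (within 20 mm) and the other loose things (within 30 mm) where they were (all of step 2 and z of plate in the frame of pot below 0.1138 m and horizontal distance between plate and recess below 0.005 m and angle between plate's own z axis and vertical below 0.04 rad and linear speed of plate below 0.01 m/s and distance of nut from where it was at the start of the episode below 0.02 m and distance of each of spanner, gasket, paste_jar, nipple, spray_can, brush from where it was at the start of the episode below 0.03 m); the robot touches nothing.
It fails at once if the cover plate is lifted off the rim (more than 12 mm above it) or turned over (z of plate in the frame of pot above 0.132 m or angle between plate's own z axis and vertical above 0.6 rad).
It fails at once if the loose nut is pushed away or lifted (distance of nut from where it was at the start of the episode above 0.02 m).
It fails at once if another loose thing is pushed away, lifted or knocked over (distance of any of spanner, gasket, paste_jar, nipple, spray_can, brush from where it was at the start of the episode above 0.03 m or angle between any of paste_jar, nipple, spray_can's own z axis and vertical above 0.5 rad).
It also fails if it takes over 54 s, if anything falls off the work surface, if the arm or the gripper's body presses on something with over 40 N, if the wrist force passes 120 N, or if a joint passes its speed limit or range.

## Working session

There is one attempt and no reset: what is moved stays moved. The work goes in short steps, Python scripts to look and compute and a tool call to move; the robot and the scene stay as the last step left them, time stands still between calls to the robot, and variables do not carry over. Pictures are saved under pics/ and viewed, and the job is handed in when it is done.

Besides the shell and the picture viewer there is one more tool, called after ">>>" by a JSON object that holds its "op" and its "data", one argument or row to a line. step_arm: Moves the arm, as the interface text tells. Its arguments: {"type":"object","properties":{"motion":{"type":"array"},"squeeze":{"type":"number"}},"required":["motion"]}

```bash
mkdir -p pics; ls
cat > h.py <<'E'
import numpy as np, cv2
from bench import ctrl
def shot(n,tag):
    d=ctrl.get_image(n); cv2.imwrite(f'pics/{tag}.png',cv2.cvtColor(d['frame'],cv2.COLOR_RGB2BGR)); np.savez(f'pics/{tag}.npz',**{k:d[k] for k in d}); return d
def ray(d,u,v,z):
    M=np.array(d['world_from_camera']);c=np.array([(u-d['cx'])/d['fx'],-(v-d['cy'])/d['fy'],-1.]);r=M[:3,:3]@c;o=M[:3,3]
    return o+r*(z-o[2])/r[2]
def pt(d,u,v):
    M=np.array(d['world_from_camera']);Z=d['depth'][int(v),int(u)]
    return M[:3,:3]@(np.array([(u-d['cx'])/d['fx'],-(v-d['cy'])/d['fy'],-1.])*Z)+M[:3,3]
def cloud(d):
    M=np.array(d['world_from_camera']);v,u=np.mgrid[:480,:640];Z=d['depth']
    P=np.stack([(u-d['cx'])/d['fx']*Z,-(v-d['cy'])/d['fy']*Z,-Z],-1)
    return P@M[:3,:3].T+M[:3,3]
E
python3 - <<'E'
from h import *
print(ctrl.observe())
for n in ['scene','top','wrist']:
    d=shot(n,n+'0'); print(n,{k:d[k] for k in d if k not in('frame','depth')})
E
```

```text
pics
{'clock': 0.0, 'joints': array([ 1.09217717,  0.57655028,  0.0248199 ,  1.4379048 , -0.01502709,
        1.12897649, -0.0565148 ]), 'qvel': array([-0.00100964,  0.00063775, -0.00084833,  0.00070417,  0.00015839,
       -0.00265645, -0.00067678]), 'joint_torque': array([-1.08770615e-03, -7.65788054e+01,  2.25004077e+00, -2.85977894e+01,
        1.53036002e-02,  1.27749573e-02, -1.62333869e-06]), 'eef_pos': array([ 0.25948857, -0.62264764,  0.23043101]), 'ee_rot': array([ 9.80574841e-01,  1.96143559e-01, -1.86476802e-04, -8.06351002e-04]), 'wrist_force': array([ 0.34785291, -0.23682217, -0.69922773]), 'ft_torque': array([ 0.00219611,  0.02425835, -0.02572209]), 'finger_gap': 0.0856108753843127}
scene {'fx': 455.21039029880075, 'fy': 455.21039029880075, 'cx': 313.35582567178744, 'cy': 239.54140506895598, 'world_from_camera': array([[ 0.88565793, -0.33661812,  0.31984101,  0.98863011],
       [ 0.46419458,  0.62471691, -0.62789503, -0.85577478],
       [ 0.01155076,  0.70456868,  0.70954179,  1.0428261 ],
       [ 0.        ,  0.        ,  0.        ,  1.        ]])}
top {'fx': 526.1215744915274, 'fy': 526.1215744915274, 'cx': 314.2155552130992, 'cy': 247.52343509817598, 'world_from_camera': array([[-0.01194904,  0.9898681 , -0.1414863 ,  0.38939395],
       [-0.99991463, -0.0125767 , -0.00354278, -0.01555281],
       [-0.00528631,  0.14143189,  0.98993387,  1.31323356],
       [ 0.        ,  0.        ,  0.        ,  1.        ]])}
wrist {'fx': 383.23050530808644, 'fy': 383.23050530808644, 'cx': 318.6815114306611, 'cy': 241.48191936385965, 'world_from_camera': array([[ 0.38565201,  0.88436977,  0.26298789,  0.32769409],
       [-0.92264344,  0.37004459,  0.10860975, -0.59469828],
       [-0.00126607, -0.28452962,  0.95866641,  0.37244989],
       [ 0.        ,  0.        ,  0.        ,  1.        ]])}
```

View pics/scene0.png

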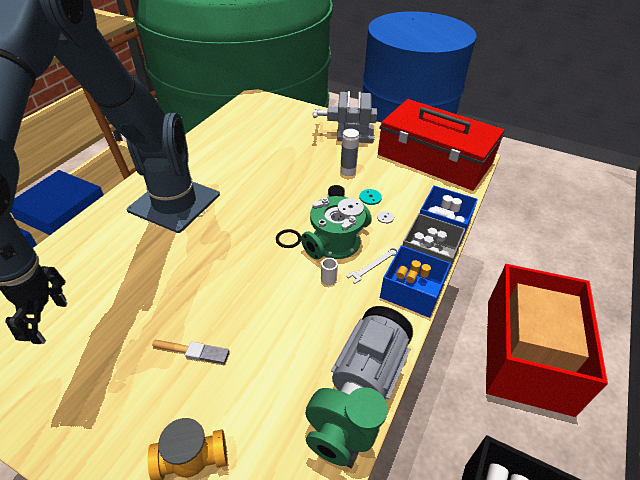

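View pics/top0.png

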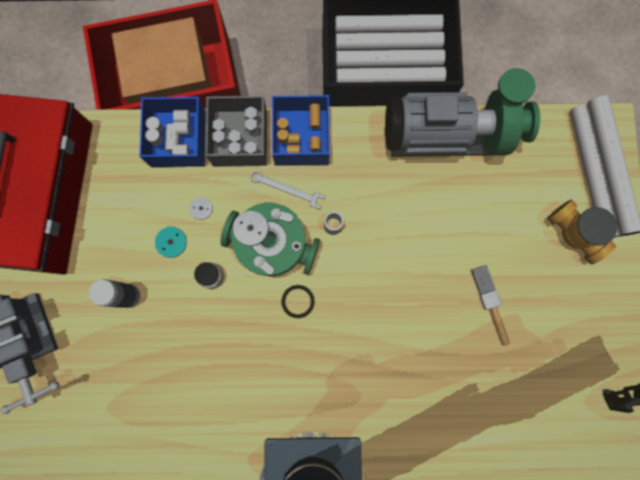

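View pics/wrist0.png

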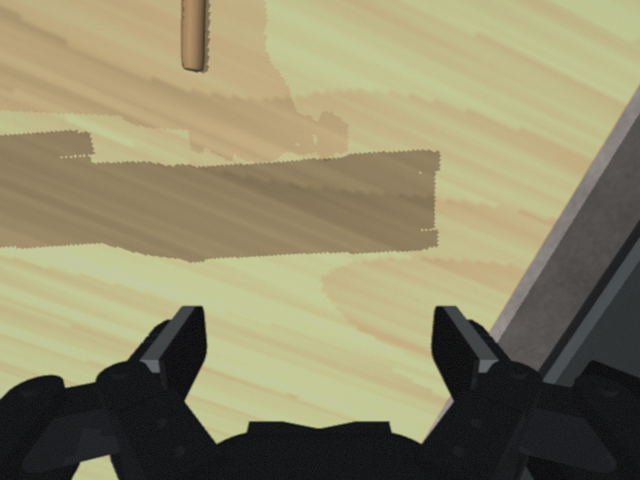

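Run:
```python
from h import *
a=cv2.imread('pics/top0.png')[170:310,180:360]; cv2.imwrite('pics/tc.png',cv2.resize(a,None,fx=4,fy=4,interpolation=cv2.INTER_CUBIC))
a=cv2.imread('pics/scene0.png')[170:290,260:420]; cv2.imwrite('pics/sc.png',cv2.resize(a,None,fx=5,fy=5,interpolation=cv2.INTER_CUBIC))
d=dict(np.load('pics/top0.npz'))
for u,v in [(268,240),(250,228),(297,246),(230,228),(311,258),(209,275),(334,223)]: print(u,v,pt(d,u,v).round(3))
C=cloud(d)[170:310,180:360]
m=(abs(C[...,2]-.12)<.003); print(m.sum());
```

```text
268 240 [0.595 0.104 0.017]
250 228 [0.606 0.135 0.13 ]
297 246 [0.562 0.028 0.131]
230 228 [0.613 0.187 0.089]
311 258 [ 0.538 -0.003  0.1  ]
209 275 [0.504 0.238 0.076]
334 223 [ 0.64  -0.062 -0.002]
1699
```

View pics/tc.png

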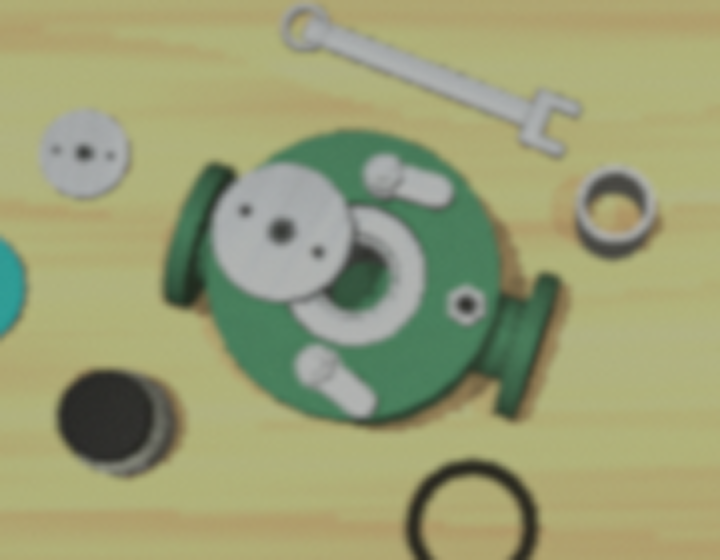

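View pics/sc.png

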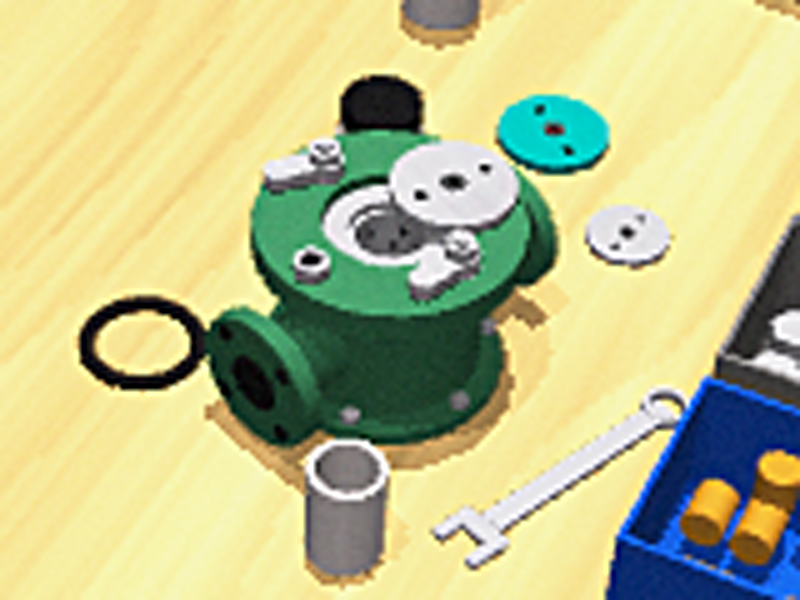

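```bash
cat >> h.py <<'E'
from scipy.optimize import least_squares
def fitc(P,R=None,it=8):
    P=np.asarray(P)[:,:2]; keep=np.ones(len(P),bool)
    for _ in range(it):
        f=(lambda p:np.hypot(*(P[keep]-p[:2]).T)-(R or p[2]))
        s=least_squares(f,[*P.mean(0),R or .05],loss='soft_l1',f_scale=.001).x
        r=abs(np.hypot(*(P-s[:2]).T)-(R or s[2])); keep=r<max(.0025,1.5*np.median(r))
    return s,keep.sum(),np.sqrt((r[keep]**2).mean())
E
python3 - <<'E'
from h import *
d=dict(np.load('pics/top0.npz')); f=d['frame']
hsv=cv2.cvtColor(f,cv2.COLOR_RGB2HSV)
roi=np.zeros((480,640),np.uint8); roi[170:310,180:360]=1
C=cloud(d)
g=((hsv[...,0]>50)&(hsv[...,0]<85)&(hsv[...,1]>90)&(C[...,2]>.105)).astype(np.uint8)*roi
c=max(cv2.findContours(g,0,1)[0],key=cv2.contourArea)[:,0]
P=[ray(d,u,v,.12) for u,v in c]; print('rim',fitc(P,.085),fitc(P))
w=((hsv[...,1]<40)&(hsv[...,2]>110)).astype(np.uint8)*roi
w2=w*((C[...,2]>.124)).astype(np.uint8)
for q in cv2.findContours(w2,0,1)[0]:
    if cv2.contourArea(q)<25: continue
    P=[ray(d,u,v,.128) for u,v in q[:,0]]; print(cv2.contourArea(q),q[:,0].mean(0),np.mean(P,0).round(4),fitc(P))
q=cv2.findContours(w,0,1)[0]; q=max(q,key=cv2.contourArea)[:,0]
print(len(q))
# ledge outer edge at rim level: right-hand side pts
P=np.array([ray(d,u,v,.12) for u,v in q]); print('ledge',fitc(P[q[:,0]>268],.0415))
P=np.array([ray(d,u,v,.128) for u,v in q]); print('plate',fitc(P[q[:,0]<258],.04))
E
```

```text
rim (array([0.57867873, 0.09836002, 0.085     ]), np.int64(144), np.float64(0.0024444782716568636)) (array([0.58066344, 0.09530879, 0.08216441]), np.int64(141), np.float64(0.0017424463448945178))
166.5 [263.55319149 264.80851064] [0.5207 0.104  0.128 ] (array([0.52778233, 0.09749652, 0.02506204]), np.int64(30), np.float64(0.003034284332362836))
51.0 [296.41666667 245.75      ] [0.5634 0.0292 0.128 ] (array([0.56303751, 0.02936188, 0.00930959]), np.int64(24), np.float64(0.0007779691469714843))
877.5 [250.06930693 227.86138614] [0.6062 0.135  0.128 ] (array([0.60698   , 0.13445796, 0.03872669]), np.int64(96), np.float64(0.0007129071184103113))
159.0 [281.56 215.52] [0.634  0.0628 0.128 ] (array([0.63525879, 0.06513497, 0.01891571]), np.int64(32), np.float64(0.0036553813463193834))
138
ledge (array([0.58306211, 0.09636224, 0.0415    ]), np.int64(49), np.float64(0.0008440917623314087))
plate (array([0.60662142, 0.13437995, 0.04      ]), np.int64(58), np.float64(0.0007706829833114681))
```

```bash
cat >> h.py <<'E'
from scipy.spatial.transform import Rotation as Ro
def row(x,y,z,ang,s=None):
    "world TCP target, tool pointing down with tool x at ang deg -> row"
    s=s or ctrl.observe(); R=Ro.from_quat(s['ee_rot']); a=np.radians(ang)
    T=Ro.from_matrix(np.array([[np.cos(a),np.sin(a),0],[np.sin(a),-np.cos(a),0],[0,0,-1]]))
    d=R.inv().apply(np.array([x,y,z])-s['eef_pos'])/.03
    r=np.degrees((R.inv()*T).as_rotvec())/8
    return np.r_[d,r].round(2)
def pose():
    s=ctrl.observe(); R=Ro.from_quat(s['ee_rot']).as_matrix()
    return s['clock'],s['eef_pos'].round(4),'xang',np.degrees(np.arctan2(R[1,0],R[0,0])).round(1),'zax',R[:,2].round(3),s['finger_gap'].__round__(4),s['wrist_force'].round(1)
E
python3 - <<'E'
from h import *
print(pose()); print(row(.565,.071,.28,57))
d=dict(np.load('pics/top0.npz'))
for u,v in [(276.2,213),(259.5,261.2)]: print(ray(d,u,v,.142))
E
```

```text
(0.15, array([ 0.2595, -0.6227,  0.2306]), 'xang', np.float64(22.6), 'zax', array([-0.001,  0.001, -1.   ]), 0.0856, array([ 0.4, -0.2, -0.6]))
[ 1.830e+01 -1.743e+01 -1.620e+00 -1.000e-02 -0.000e+00 -4.300e+00]
[0.63708142 0.07401885 0.142     ]
[0.52738266 0.11165776 0.142     ]
```

>>> {"op": "step_arm", "data": {
  "motion": [
    [1.52,-1.45,-0.13,0,0,-0.36,45],
    [3.05,-2.9,-0.27,0,0,-0.72,45],
    [4.57,-4.35,-0.4,0,0,-1.08,45],
    [6.1,-5.8,-0.54,0,0,-1.43,45],
    [7.6,-7.25,-0.67,0,0,-1.8,45],
    [9.15,-8.7,-0.8,0,0,-2.15,45],
    [10.7,-10.2,-0.95,0,0,-2.5,45],
    [12.2,-11.6,-1.1,0,0,-2.9,45],
    [13.7,-13.1,-1.2,0,0,-3.2,45],
    [15.2,-14.5,-1.35,0,0,-3.6,45],
    [16.8,-16,-1.5,0,0,-4,45],
    [18.3,-17.4,-1.6,0,0,-4.3,45]
  ]
}}

```text
clock: 1.65
eef_pos: [0.5622, 0.0634, 0.279]
ee_rot: [0.878, 0.478, 0.0, -0.0]
wrist_force: [0.3, -0.0, -0.5]
finger_gap: 0.0449
```

Run:
```python
from h import *
print(pose()); shot('wrist','w1'); print(row(.565,.071,.28,57))
```

```text
(1.65, array([0.5622, 0.0634, 0.279 ]), 'xang', np.float64(57.1), 'zax', array([-0.   ,  0.001, -1.   ]), 0.0449, array([ 0.3, -0. , -0.5]))
[-0.06  0.07 -0.03 -0.02 -0.05  0.09]
```

View pics/w1.png

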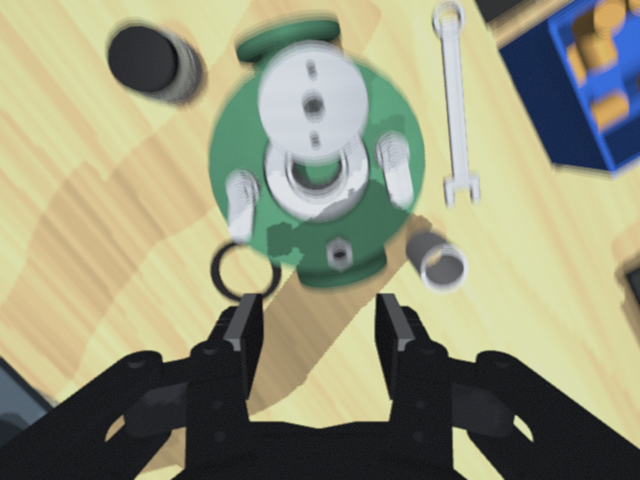

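```bash
cat > meas.py <<'E'
from h import *
import sys
d=shot('wrist',sys.argv[1]); print(pose())
f=d['frame'];hsv=cv2.cvtColor(f,cv2.COLOR_RGB2HSV);C=cloud(d)
near=(np.hypot(C[...,0]-.581,C[...,1]-.096)<.11)&(C[...,2]>.105)&(C[...,2]<.16)
w=(hsv[...,1]<60)&(hsv[...,2]>90)&near
cv2.imwrite('pics/m.png',(w*255).astype(np.uint8))
g=(((hsv[...,0]>45)&(hsv[...,0]<90)&(hsv[...,1]>80))|w)&near
rim=(g&(C[...,2]>.114)).astype(np.uint8)
c=max(cv2.findContours(rim,0,1)[0],key=cv2.contourArea)[:,0]
P=np.array([ray(d,u,v,.12) for u,v in c]);k=np.hypot(P[:,0]-.581,P[:,1]-.096)<.095
print('rim',fitc(P[k],.085),fitc(P[k])[0])
E
python3 meas.py w2
python3 - <<'E'
import cv2
a=cv2.imread('pics/w2.png')[10:290,180:460];cv2.imwrite('pics/w2c.png',cv2.resize(a,None,fx=2.14,fy=2.14,interpolation=cv2.INTER_CUBIC))
E
```

```text
(1.75, array([0.563 , 0.07  , 0.2787]), 'xang', np.float64(57.6), 'zax', array([ 0.   ,  0.006, -1.   ]), 0.045, array([-0.3, -0.1, -0.4]))
rim (array([0.58123622, 0.09796055, 0.085     ]), np.int64(438), np.float64(0.0009901283206374164)) [0.58292282 0.09631198 0.0831943 ]
```

View pics/w2c.png

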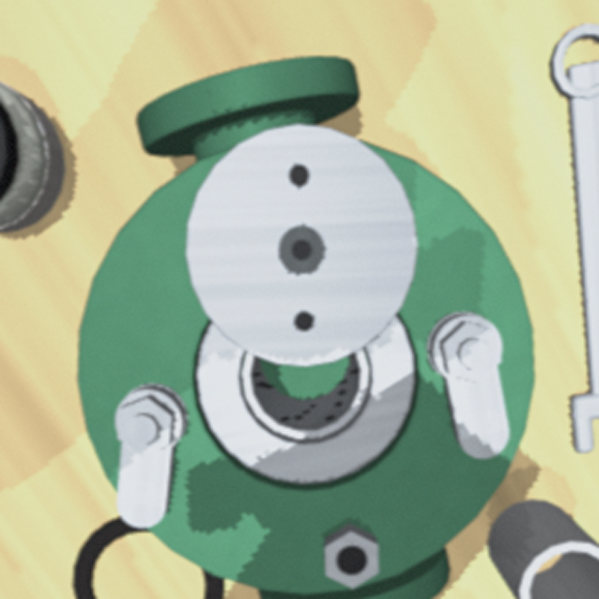

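View pics/m.png

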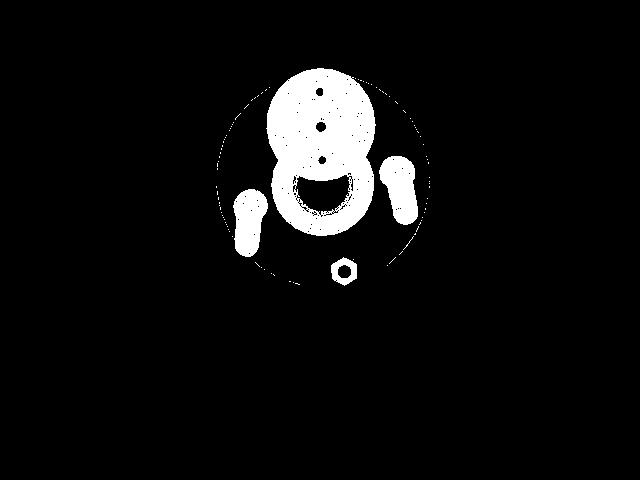

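Run:
```python
from h import *
d=dict(np.load('pics/w2.npz'));print(d['world_from_camera'][:3,3])
w=cv2.imread('pics/m.png',0);w=cv2.morphologyEx(w,cv2.MORPH_OPEN,np.ones((3,3)))
cs=[c for c in cv2.findContours(w,0,1)[0] if cv2.contourArea(c)>100]
for c in cs:
    q=c[:,0].astype(float); A=cv2.contourArea(c)
    if A>5000:
        up=q[q[:,1]<140]; P=[ray(d,*p,.128) for p in up]; print('plate',fitc(P,.04),fitc(P)[0])
        lo=q[q[:,1]>190]
        for z in(.12,.112): P=[ray(d,*p,z) for p in lo]; print('recess',z,fitc(P,.0415),fitc(P)[0])
    else:
        (cx,cy),r=cv2.minEnclosingCircle(c); P=np.array([ray(d,*p,.132) for p in q]); print(A,q.mean(0),P.mean(0))
# keepers, stud end centres & nose; crop coords/2.14+(180,10)
for n,(u,v),z in [('studA',(470,350),.144),('noseA',(487,455),.132),('studB',(143,430),.144),('noseB',(143,526),.132),('nut',(351,560),.13),('platehole',(302,250),.128)]:
    print(n,ray(d,180+u/2.14,10+v/2.14,z).round(4))
```

```text
[0.60421304 0.13387136 0.42164574]
507.5 [343.80519481 271.03896104] [0.56272921 0.03191859 0.132     ]
1639.5 [248.20245399 221.21472393] [0.52112611 0.10636532 0.132     ]
1771.0 [400.35365854 188.54268293] [0.63321667 0.06576878 0.132     ]
plate (array([0.6057176 , 0.13567373, 0.04      ]), np.int64(192), np.float64(0.00042726147246231874)) [0.60608603 0.13624809 0.03944859]
recess 0.12 (array([0.58465764, 0.09953992, 0.0415    ]), np.int64(141), np.float64(0.0007599325865774638)) [0.58363421 0.09790974 0.03997025]
recess 0.112 (array([0.58340355, 0.09745484, 0.0415    ]), np.int64(140), np.float64(0.0005333625178733152)) [0.58308671 0.09695383 0.04102942]
studA [0.6369 0.0786 0.144 ]
noseA [0.6253 0.0399 0.132 ]
studB [0.5284 0.1146 0.144 ]
noseB [0.5041 0.0841 0.132 ]
nut [0.5623 0.0307 0.13  ]
platehole [0.6064 0.1359 0.128 ]
```

Run:
```python
from h import *
d=dict(np.load('pics/w2.npz'));C=cloud(d);s=ctrl.observe();print(s['eef_pos'])
R=Ro.from_quat(s['ee_rot']).as_matrix()
L=(C-s['eef_pos'])@R
m=(L[...,2]>-.06)&(L[...,2]<.03)&(d['depth']>0)
for v in range(280,400,8):
    for sl in (slice(190,320),slice(320,450)):
        q=L[v,sl][m[v,sl]]
        if len(q): print(v,len(q),q[:, 0].min().round(4),q[:,0].max().round(4),'y',q[:,1].min().round(4),q[:,1].max().round(4),'z',q[:,2].min().round(4),q[:,2].max().round(4))
```

```text
[0.56298145 0.06996666 0.27872451]
296 20 0.0139 0.0163 y -0.0288 -0.0222 z -0.01 -0.0045
296 20 0.0139 0.0165 y 0.0227 0.0295 z -0.01 -0.0043
304 23 0.0098 0.0163 y -0.0284 -0.022 z -0.0167 -0.0031
304 24 0.0093 0.0165 y 0.0226 0.029 z -0.0169 -0.0019
312 41 0.0069 0.0165 y -0.0357 -0.0221 z -0.0235 -0.0043
312 42 0.0069 0.0167 y 0.0227 0.036 z -0.0235 -0.0041
320 47 0.0021 0.0163 y -0.0358 -0.0221 z -0.0288 -0.0021
320 47 0.0027 0.0165 y 0.0226 0.0362 z -0.0288 -0.0029
328 49 -0.0005 0.0163 y -0.0356 -0.022 z -0.0341 -0.004
328 51 -0.001 0.0164 y 0.0226 0.0363 z -0.034 -0.0028
336 56 -0.0037 0.0161 y -0.0359 -0.022 z -0.0386 -0.0046
336 56 -0.0036 0.0171 y 0.0226 0.0362 z -0.04 -0.0046
344 67 -0.0054 0.0191 y -0.0357 -0.022 z -0.048 -0.0079
344 67 -0.0055 0.0188 y 0.0225 0.0358 z -0.0473 -0.0075
352 69 -0.0056 0.018 y -0.0354 -0.0221 z -0.0503 -0.0132
352 71 -0.006 0.0179 y 0.0227 0.0362 z -0.0499 -0.0124
360 68 -0.0062 0.0177 y -0.0343 -0.022 z -0.0537 -0.0176
360 71 -0.0049 0.0179 y 0.0226 0.0386 z -0.0537 -0.0194
368 67 -0.006 0.0175 y -0.0334 -0.0211 z -0.0568 -0.023
368 69 -0.0061 0.0181 y 0.0216 0.0374 z -0.0575 -0.0226
376 43 -0.0059 0.0172 y -0.0323 -0.0221 z -0.0599 -0.0278
376 45 -0.0059 0.0174 y 0.0226 0.0356 z -0.0599 -0.0275
384 10 -0.0065 -0.0001 y -0.0234 -0.0221 z -0.0398 -0.0313
384 10 -0.0061 0.0002 y 0.0226 0.0242 z -0.0401 -0.0316
392 6 -0.0044 -0.0028 y -0.0232 -0.0219 z -0.0401 -0.0381
392 6 -0.0054 -0.0021 y 0.0229 0.0236 z -0.0408 -0.0366
```

Run:
```python
from h import *
for p in [(.6365,.188,.2),(.6365,.188,.1205)]: print(row(*p,59.5))
```

```text
[ 4.62 -0.03  2.65 -0.02 -0.04 -0.23]
[ 4.61 -0.02  5.3  -0.02 -0.04 -0.23]
```

>>> {"op": "step_arm", "data": {
  "motion": [
    [1.5,0,0.9,0,0,-0.1,45],
    [3.1,0,1.8,0,0,-0.2,45],
    [4.6,0,2.65,0,0,-0.23,45],
    [4.6,0,3.6,0,0,-0.23,45],
    [4.6,0,4.5,0,0,-0.23,45],
    [4.6,0,5.3,0,0,-0.23,45],
    [4.6,0,5.3,0,0,-0.23,45]
  ]
}}

```text
clock: 2.62
eef_pos: [0.6356, 0.1867, 0.1184]
ee_rot: [0.868, 0.496, -0.0, -0.003]
wrist_force: [0.7, 0.7, -0.0]
finger_gap: 0.0451
```

Run:
```python
from h import *
print(pose()); shot('wrist','w3'); d=shot('scene','s3')
a=cv2.imread('pics/s3.png')[150:290,260:420]; cv2.imwrite('pics/sc3.png',cv2.resize(a,None,fx=4,fy=4,interpolation=cv2.INTER_CUBIC))
for t in (.0,.01,.02,.03,.045,.052,.056,.058): 
  c=np.array([.583,.097])+(.105-t)*np.array([.5075,.8616]); print(t,row(*c,.1205,59.5))
```

```text
(2.625, array([0.6356, 0.1867, 0.1184]), 'xang', np.float64(59.5), 'zax', array([-0.004,  0.004, -1.   ]), 0.0451, array([ 0.7,  0.7, -0. ]))
0.0 [-0.01 -0.02  0.02 -0.02 -0.04 -0.01]
0.01 [-0.35 -0.02  0.01 -0.02 -0.04 -0.01]
0.02 [-0.68 -0.02  0.01 -0.02 -0.04 -0.01]
0.03 [-1.01 -0.02  0.01 -0.02 -0.04 -0.01]
0.045 [-1.51 -0.02  0.01 -0.02 -0.04 -0.01]
0.052 [-1.75 -0.02  0.01 -0.02 -0.04 -0.01]
0.056 [-1.88 -0.02  0.01 -0.02 -0.04 -0.01]
0.058 [-1.95 -0.02  0.   -0.02 -0.04 -0.01]
```

View pics/w3.png

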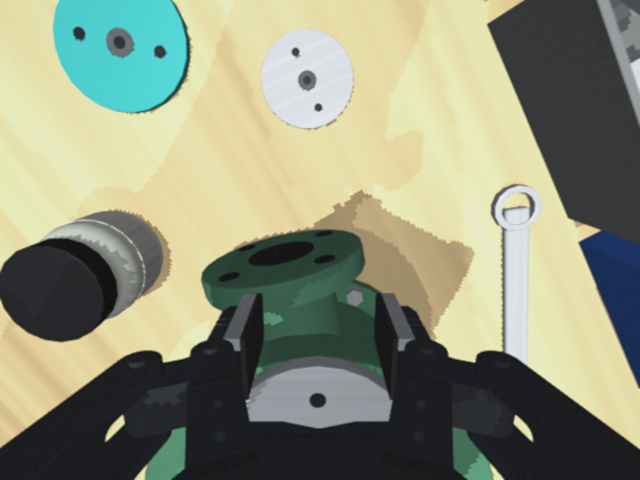

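View pics/sc3.png

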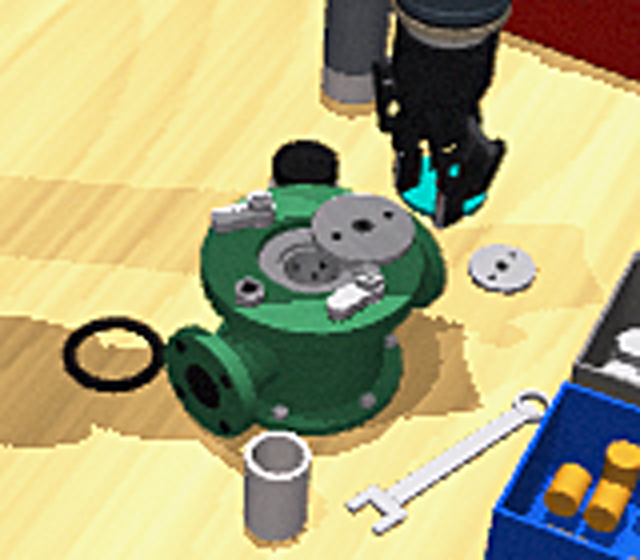

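>>> {"op": "step_arm", "data": {
  "motion": [
    [-0.2,-0.02,0.02,0,0,0,45],
    [-0.4,-0.02,0.02,0,0,0,45],
    [-0.6,-0.02,0.02,0,0,0,45],
    [-0.8,-0.02,0.02,0,0,0,45],
    [-1.0,-0.02,0.02,0,0,0,45],
    [-1.15,-0.02,0.02,0,0,0,45],
    [-1.3,-0.02,0.02,0,0,0,45],
    [-1.4,-0.02,0.02,0,0,0,45]
  ]
}}

```text
clock: 3.72
eef_pos: [0.6154, 0.1515, 0.1204]
ee_rot: [0.868, 0.496, 0.002, -0.002]
wrist_force: [2.6, 3.9, 3.0]
finger_gap: 0.0453
```

Run:
```python
from h import *
print(pose()); shot('wrist','w4'); d=shot('scene','s4')
a=cv2.imread('pics/s4.png')[150:290,260:420]; cv2.imwrite('pics/sc4.png',cv2.resize(a,None,fx=4,fy=4,interpolation=cv2.INTER_CUBIC))
for t in (.05,.055,.06,.065): 
  c=np.array([.583,.097])+(.105-t)*np.array([.5075,.8616]); print(t,row(*c,.1205,59.5))
```

```text
(3.725, array([0.6154, 0.1515, 0.1204]), 'xang', np.float64(59.5), 'zax', array([ 0.001,  0.006, -1.   ]), 0.0453, array([2.6, 3.9, 3. ]))
0.05 [-0.27 -0.01 -0.01 -0.02 -0.04 -0.01]
0.055 [-0.44 -0.01 -0.01 -0.02 -0.04 -0.01]
0.06 [-0.61 -0.01 -0.01 -0.02 -0.04 -0.01]
0.065 [-0.77 -0.01 -0.01 -0.02 -0.04 -0.01]
```

View pics/w4.png

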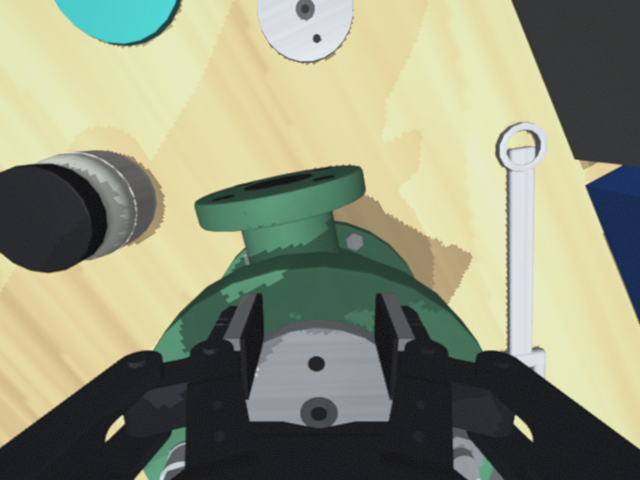

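View pics/sc4.png

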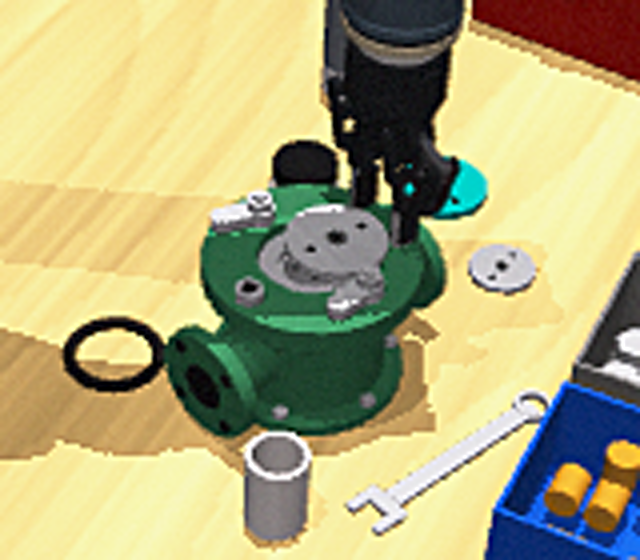

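Run:
```python
from h import *
d=dict(np.load('pics/w4.npz')); p=ray(d,319,413,.128); t=np.array([.6154,.1515]); print(p, np.hypot(*(p[:2]-t)), p[:2]-[.583,.097])
d=dict(np.load('pics/s4.npz')); p=ray(d,260+336/4,150+237/4,.128);print(p,p[:2]-[.583,.097])
d=dict(np.load('pics/scene0.npz')); p=ray(d,260+453/5,170+182/5,.128);print('initial check',p)
```

```text
[0.59536967 0.11487972 0.128     ] 0.0417403801594139 [0.01236967 0.01787972]
[0.59800362 0.11272828 0.128     ] [0.01500362 0.01572828]
initial check [0.61022131 0.1342855  0.128     ]
```

>>> {"op": "step_arm", "data": {
  "motion": [
    [-0.12,-0.01,0,0,0,0,45],
    [-0.24,-0.01,0,0,0,0,45],
    [-0.34,-0.01,0,0,0,0,45],
    [-0.44,-0.01,0,0,0,0,45],
    [-0.54,-0.01,0,0,0,0,45],
    [-0.62,-0.01,0,0,0,0,45],
    [-0.69,-0.01,0,0,0,0,45]
  ]
}}

```text
clock: 4.7
eef_pos: [0.6036, 0.1324, 0.1195]
ee_rot: [0.869, 0.495, 0.001, -0.002]
wrist_force: [-0.0, 0.3, 0.5]
finger_gap: 0.0445
```

```bash
cat > chk.py <<'E'
from h import *
import sys
k=sys.argv[1]
print(pose()); shot('wrist','w'+k); d=shot('scene','s'+k)
a=cv2.imread(f'pics/s{k}.png')[150:290,260:420]; b=cv2.imread(f'pics/w{k}.png')
cv2.imwrite(f'pics/c{k}.png',np.hstack([cv2.resize(a,(400,350),interpolation=cv2.INTER_CUBIC),cv2.resize(b,(400,350))]))
E
python3 chk.py 5
```

```text
(4.7, array([0.6036, 0.1324, 0.1195]), 'xang', np.float64(59.4), 'zax', array([-0.001,  0.004, -1.   ]), 0.0445, array([-0. ,  0.3,  0.5]))
```

View pics/c5.png

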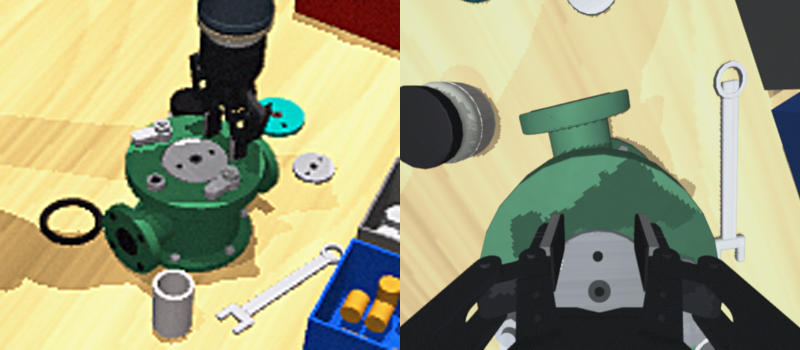

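>>> {"op": "step_arm", "data": {
  "motion": [
    [0.1,0,-1,0,0,0,45],
    [0,0,-2.6,0,0,0,20],
    [-0.8,0,-4,0,0,0,0],
    [-1.8,0,-5.3,0,0,0,0],
    [-2.5,0,-5.3,0,0,0,0],
    [-2.5,0,-5.3,0,0,0,0]
  ]
}}

```text
clock: 5.55
eef_pos: [0.565, 0.0653, 0.2781]
ee_rot: [0.869, 0.494, 0.0, -0.002]
wrist_force: [0.2, 0.2, -0.4]
finger_gap: -0.0
```

```bash
python3 meas.py w6
python3 - <<'E'
from h import *
a=cv2.imread('pics/w6.png')[10:290,180:460];cv2.imwrite('pics/w6c.png',cv2.resize(a,None,fx=2.14,fy=2.14,interpolation=cv2.INTER_CUBIC))
d=dict(np.load('pics/w6.npz'));C=cloud(d)
m=(np.hypot(C[...,0]-.583,C[...,1]-.097)<.03)&(C[...,2]>.1);P=C[m];A=np.c_[P[:,:2]-[.583,.097],np.ones(len(P))]
print('plate plane',np.linalg.lstsq(A,P[:,2],rcond=None)[0])
r=np.hypot(C[...,0]-.583,C[...,1]-.097);m=(r>.046)&(r<.08)&(abs(C[...,2]-.12)<.002);P=C[m];A=np.c_[P[:,:2]-[.583,.097],np.ones(len(P))]
print('rim plane',np.linalg.lstsq(A,P[:,2],rcond=None)[0])
E
```

```text
(5.6, array([0.5652, 0.0667, 0.2777]), 'xang', np.float64(59.3), 'zax', array([-0.002,  0.004, -1.   ]), 0.0002, array([ 0.4,  0.5, -0.1]))
rim (array([0.58097573, 0.09648949, 0.085     ]), np.int64(454), np.float64(0.0011272735908819961)) [0.58312686 0.09631165 0.08321584]
plate plane [-2.65997836 -5.15386746  0.21154359]
rim plane [-0.00116896 -0.00069878  0.11943326]
```

View pics/w6c.png

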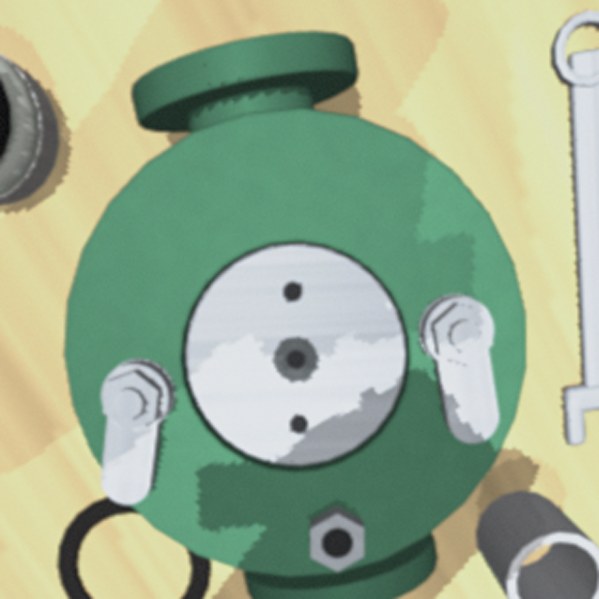

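Run:
```python
from h import *
d=dict(np.load('pics/w6.npz'));C=cloud(d)
c=np.array([.583,.0968])
m=(np.hypot(C[...,0]-c[0],C[...,1]-c[1])<.036)&(abs(C[...,2]-.12)<.004);P=C[m];A=np.c_[P[:,:2]-c,np.ones(len(P))]
print(len(P),'plate plane',np.linalg.lstsq(A,P[:,2],rcond=None)[0])
pts={}
for n,(u,v),z in [('hole',(295,360),.12),('studA',(463,333),.144),('noseA',(478,441),.132),('studB',(133,405),.144),('noseB',(125,502),.132),('nut',(337,543),.13)]:
    pts[n]=ray(d,180+u/2.14,10+v/2.14,z); print(n,pts[n].round(4))
# keeper mask at z .132 plane, axis by PCA about stud
```

```text
6729 plate plane [-0.00222725 -0.00081686  0.11941585]
hole [0.5833 0.0963 0.12  ]
studA [0.6374 0.078  0.144 ]
noseA [0.6259 0.0392 0.132 ]
studB [0.5297 0.1138 0.144 ]
noseB [0.5039 0.0848 0.132 ]
nut [0.5627 0.0306 0.13  ]
```

```bash
cat > arc.py <<'E'
from h import *
c=np.array([.583,.0967]); ya=np.radians(-108.4)
X=np.array([np.cos(ya),np.sin(ya)]);Y=np.array([-X[1],X[0]])
def W(p): return c+p[0]*X+p[1]*Y
def tcp(sg,th,ang,rc=.032,gap=0):
    "sg +1 keeper a, -1 b; ang=world deg of tool x"
    u=np.array([np.sin(th),-sg*np.cos(th)]);n=np.array([np.cos(th),sg*np.sin(th)])
    a=np.radians(ang);tx=np.array([np.cos(a),np.sin(a)]);ty=np.array([tx[1],-tx[0]])
    nw=n[0]*X+n[1]*Y;uw=u[0]*X+u[1]*Y
    h=.011*abs(tx@nw)+.0065*abs(ty@nw)
    k=-.011*np.sign(tx@nw)*tx-.0065*np.sign(ty@nw)*ty
    return W(np.array([0,sg*.058])+rc*u+(.009+h+gap)*n), rc+k@uw
E
python3 - <<'E'
from arc import *
print(pose())
for t,ang in ((1.6,71.6),(1.2,71.6),(.8,71.6),(.4,71.6),(0.,71.6)): print(t,tcp(1,t,ang))
p,_=tcp(1,1.6,71.6,gap=.012); print(p)
for z in(.2,.1255): print(row(*p,z,71.6))
E
```

```text
(5.6, array([0.5652, 0.0667, 0.2777]), 'xang', np.float64(59.3), 'zax', array([-0.002,  0.004, -1.   ]), 0.0002, array([ 0.4,  0.5, -0.1]))
1.6 (array([0.64397408, 0.04319367]), np.float64(0.04280551273849818))
1.2 (array([0.6322821 , 0.04160122]), np.float64(0.024102895458458888))
0.8 (array([0.61946073, 0.04472001]), np.float64(0.028637676610861824))
0.4 (array([0.60784081, 0.0542759 ]), np.float64(0.0337032946956236))
0.0 (array([0.6013578, 0.0695156]), np.float64(0.025500000000000002))
[0.65546634 0.03973998]
[ 0.75  3.06  2.58 -0.03 -0.02 -1.53]
[ 0.75  3.07  5.06 -0.03 -0.02 -1.53]
```

>>> {"op": "step_arm", "data": {
  "motion": [
    [0.3,1.1,0.9,0,0,-0.5,0],
    [0.55,2.2,1.8,0,0,-1.0,0],
    [0.75,3.06,2.6,0,0,-1.5,0],
    [0.75,3.06,3.6,0,0,-1.5,0],
    [0.75,3.06,4.5,0,0,-1.5,0],
    [0.75,3.06,5.0,0,0,-1.5,0],
    [0.75,3.06,5.06,0,0,-1.5,0]
  ]
}}

```text
clock: 6.48
eef_pos: [0.6548, 0.0406, 0.1241]
ee_rot: [0.812, 0.583, -0.0, -0.003]
wrist_force: [0.9, 0.3, 0.5]
finger_gap: 0.0
```

```bash
python3 chk.py 7
python3 - <<'E'
from arc import *
print(pose())
for t in (1.6,1.5,1.4,1.3,1.2,1.1,1.0,.9,.8,.7,.6,.5): print(t,row(*tcp(1,t,71.6)[0],.1255,71.6)[[0,1,2,5]])
E
```

```text
(6.475, array([0.6548, 0.0406, 0.1241]), 'xang', np.float64(71.4), 'zax', array([-0.004,  0.005, -1.   ]), 0.0, array([0.9, 0.3, 0.5]))
(6.575, array([0.6557, 0.0404, 0.1259]), 'xang', np.float64(71.4), 'zax', array([-0.002,  0.005, -1.   ]), -0.0002, array([ 0.5, -0.2,  0.4]))
1.6 [-0.04 -0.4   0.01 -0.03]
1.5 [-0.09 -0.49  0.01 -0.03]
1.4 [-0.13 -0.57  0.01 -0.03]
1.3 [-0.18 -0.66  0.01 -0.03]
1.2 [-0.21 -0.75  0.01 -0.03]
1.1 [-0.24 -0.85  0.01 -0.03]
1.0 [-0.25 -0.96  0.01 -0.03]
0.9 [-0.26 -1.07  0.01 -0.03]
0.8 [-0.25 -1.19  0.02 -0.03]
0.7 [-0.23 -1.31  0.02 -0.03]
0.6 [-0.19 -1.43  0.02 -0.03]
0.5 [-0.14 -1.55  0.02 -0.03]
```

View pics/c7.png

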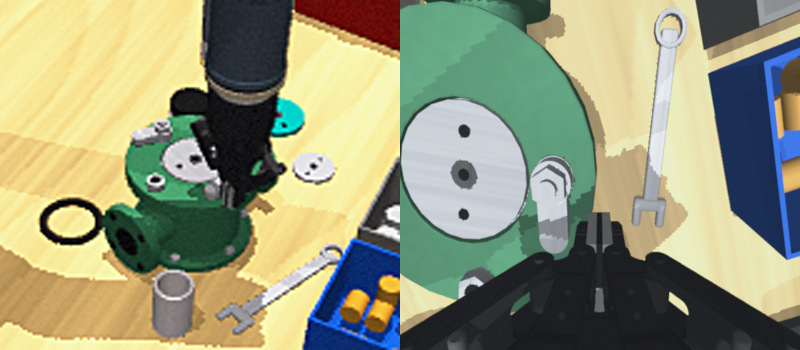

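>>> {"op": "step_arm", "data": {
  "motion": [
    [-0.04,-0.4,0.01,0,0,0,0],
    [-0.1,-0.5,0.01,0,0,0,0],
    [-0.13,-0.57,0.01,0,0,0,0],
    [-0.18,-0.66,0.01,0,0,0,0],
    [-0.21,-0.75,0.01,0,0,0,0],
    [-0.24,-0.85,0.01,0,0,0,0],
    [-0.25,-0.96,0.01,0,0,0,0],
    [-0.26,-1.07,0.01,0,0,0,0],
    [-0.25,-1.19,0.02,0,0,0,0],
    [-0.23,-1.31,0.02,0,0,0,0],
    [-0.19,-1.43,0.02,0,0,0,0],
    [-0.14,-1.55,0.02,0,0,0,0]
  ]
}}

```text
clock: 8.07
eef_pos: [0.6098, 0.0512, 0.1252]
ee_rot: [0.812, 0.583, 0.0, -0.002]
wrist_force: [1.3, -1.3, -0.5]
finger_gap: -0.0
```

```bash
python3 chk.py 8
python3 - <<'E'
from arc import *
for t in (.5,.4,.3,.2,.1,0,-.05): print(t,row(*tcp(1,t,71.6)[0],.1255,71.6)[[0,1,2,5]])
E
```

```text
(8.075, array([0.6098, 0.0512, 0.1252]), 'xang', np.float64(71.4), 'zax', array([-0.002,  0.004, -1.   ]), -0.0, array([ 1.3, -1.3, -0.5]))
0.5 [-0.    0.03 -0.01 -0.03]
0.4 [ 0.07 -0.08 -0.01 -0.03]
0.3 [ 0.15 -0.19 -0.01 -0.03]
0.2 [ 0.25 -0.29 -0.01 -0.03]
0.1 [ 0.36 -0.37 -0.01 -0.03]
0 [ 0.48 -0.45 -0.   -0.03]
-0.05 [ 0.52 -0.48 -0.   -0.03]
```

View pics/c8.png

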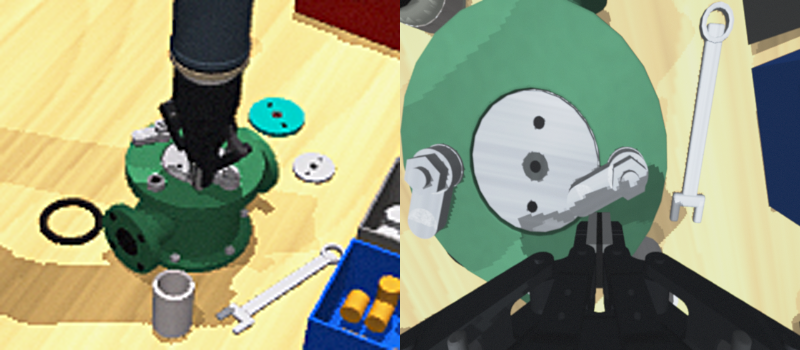

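>>> {"op": "step_arm", "data": {
  "motion": [
    [0.07,-0.08,-0.01,0,0,0,0],
    [0.15,-0.19,-0.01,0,0,0,0],
    [0.25,-0.29,-0.01,0,0,0,0],
    [0.36,-0.37,-0.01,0,0,0,0],
    [0.48,-0.45,0,0,0,0,0],
    [0.52,-0.47,0,0,0,0,0],
    [0.54,-0.48,0,0,0,0,0]
  ]
}}

```text
clock: 9.05
eef_pos: [0.6016, 0.068, 0.1255]
ee_rot: [0.813, 0.582, -0.001, -0.001]
wrist_force: [2.5, -12.6, 1.8]
finger_gap: 0.0001
```

```bash
python3 chk.py 9
python3 - <<'E'
from arc import *
for t in (0,-.05,-.1,-.15): print(t,row(*tcp(1,t,71.6)[0],.1255,71.6)[[0,1,2,5]])
d=dict(np.load('pics/w9.npz'))
E
```

```text
(9.05, array([0.6016, 0.068 , 0.1255]), 'xang', np.float64(71.2), 'zax', array([-0.002,  0.   , -1.   ]), 0.0001, array([  2.5, -12.6,   1.8]))
0 [ 0.04 -0.02  0.   -0.05]
-0.05 [ 0.09 -0.06  0.   -0.05]
-0.1 [ 0.13 -0.09  0.   -0.05]
-0.15 [ 0.18 -0.12  0.   -0.05]
```

View pics/w9.png

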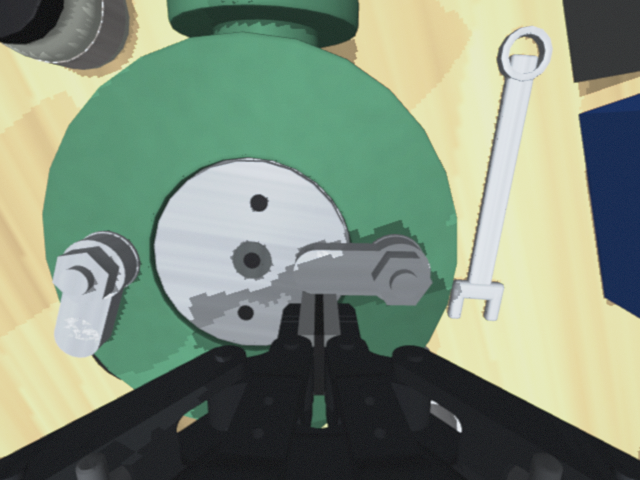

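Run:
```python
from arc import *
print(pose())
A=55
for t in (1.92,1.6,1.2,.8,.4,0): print(t,tcp(-1,t,A))
p,_=tcp(-1,2.0,A,rc=.03,gap=.012); print(p)
for z in(.2,.1255): print(row(*p,z,A))
```

```text
(9.15, array([0.6016, 0.068 , 0.1255]), 'xang', np.float64(71.2), 'zax', array([-0.002,  0.   , -1.   ]), -0.0002, array([  2.9, -11.7,   2.3]))
1.92 (array([0.4954357 , 0.09996075]), np.float64(0.04259416239542005))
1.6 (array([0.49996837, 0.09116863]), np.float64(0.023045480893515994))
1.2 (array([0.50869758, 0.08201062]), np.float64(0.027301534504532134))
0.8 (array([0.52226509, 0.07672461]), np.float64(0.03229937250739622))
0.4 (array([0.53836588, 0.07837177]), np.float64(0.03724994617394687))
0 (array([0.5515748 , 0.08460233]), np.float64(0.028913475307431342))
[0.48632104 0.11281578]
[ 0.18 -4.12 -2.47 -0.02  0.    2.03]
[ 0.18 -4.12  0.01 -0.02  0.    2.03]
```

>>> {"op": "step_arm", "data": {
  "motion": [
    [-0.4,0,-0.1,0,0,0,0],
    [-0.4,0,-1.2,0,0,0,0],
    [-0.4,-0.5,-2.5,0,0,0.4,0],
    [-0.2,-1.8,-2.5,0,0,0.9,0],
    [0,-3.2,-2.5,0,0,1.5,0],
    [0.18,-4.12,-2.5,0,0,2.0,0],
    [0.18,-4.12,-1.6,0,0,2.0,0],
    [0.18,-4.12,-0.7,0,0,2.0,0],
    [0.18,-4.12,-0.1,0,0,2.0,0],
    [0.18,-4.12,0,0,0,2.0,0]
  ]
}}

```text
clock: 10.4
eef_pos: [0.4853, 0.1131, 0.125]
ee_rot: [0.886, 0.464, -0.002, -0.001]
wrist_force: [-0.9, 0.9, 0.0]
finger_gap: 0.0002
```

```bash
python3 chk.py 10
python3 - <<'E'
from arc import *
print(pose())
for t in (1.95,1.85,1.75,1.65,1.55,1.45,1.35,1.25,1.15,1.05,.95,.85): 
    p,r=tcp(-1,t,55,rc=.031 if t>1 else .029);print(t,row(*p,.1255,55)[[0,1,2,5]],r.round(3))
E
```

```text
(10.4, array([0.4853, 0.1131, 0.125 ]), 'xang', np.float64(55.3), 'zax', array([-0.004,  0.   , -1.   ]), 0.0002, array([-0.9,  0.9,  0. ]))
(10.5, array([0.4861, 0.1132, 0.126 ]), 'xang', np.float64(55.3), 'zax', array([-0.003,  0.001, -1.   ]), 0.0001, array([-0.1,  0.4, -0. ]))
1.95 [-0.13  0.47  0.02  0.03] 0.041
1.85 [-0.19  0.6   0.02  0.03] 0.02
1.75 [-0.24  0.67  0.02  0.03] 0.021
1.65 [-0.29  0.75  0.02  0.03] 0.022
1.55 [-0.33  0.83  0.01  0.03] 0.023
1.45 [-0.36  0.93  0.01  0.03] 0.024
1.35 [-0.38  1.03  0.01  0.03] 0.025
1.25 [-0.4   1.14  0.01  0.03] 0.026
1.15 [-0.4   1.25  0.01  0.03] 0.027
1.05 [-0.39  1.36  0.01  0.03] 0.028
0.95 [-0.32  1.43  0.01  0.03] 0.027
0.85 [-0.29  1.54  0.01  0.03] 0.029
```

View pics/w10.png

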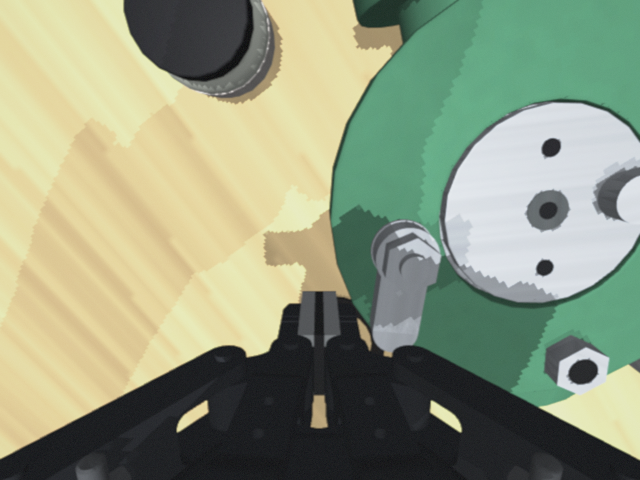

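>>> {"op": "step_arm", "data": {
  "motion": [
    [-0.08,0.25,0.02,0,0,0,0],
    [-0.13,0.47,0.02,0,0,0,0],
    [-0.19,0.6,0.02,0,0,0,0],
    [-0.24,0.67,0.02,0,0,0,0],
    [-0.29,0.75,0.02,0,0,0,0],
    [-0.33,0.83,0.01,0,0,0,0],
    [-0.36,0.93,0.01,0,0,0,0],
    [-0.38,1.03,0.01,0,0,0,0],
    [-0.4,1.14,0.01,0,0,0,0],
    [-0.4,1.25,0.01,0,0,0,0],
    [-0.37,1.36,0.01,0,0,0,0],
    [-0.33,1.44,0.01,0,0,0,0]
  ]
}}

```text
clock: 12.0
eef_pos: [0.5159, 0.0799, 0.1254]
ee_rot: [0.886, 0.464, -0.001, -0.001]
wrist_force: [-2.3, 1.2, 0.0]
finger_gap: -0.0001
```

```bash
python3 chk.py 11
python3 - <<'E'
from arc import *
print(pose())
for t in (.85,.75,.65,.55,.45,.35,.25,.15,.05,0,-.05): 
    p,r=tcp(-1,t,55,rc=.029);print(t,row(*p,.1255,55)[[0,1,2,5]],r.round(3))
E
```

```text
(12.0, array([0.5159, 0.0799, 0.1254]), 'xang', np.float64(55.2), 'zax', array([-0.003,  0.   , -1.   ]), -0.0001, array([-2.3,  1.2,  0. ]))
(12.1, array([0.5162, 0.08  , 0.1254]), 'xang', np.float64(55.2), 'zax', array([-0.003,  0.   , -1.   ]), 0.0002, array([-1.5,  0.6, -0. ]))
0.85 [ 0.05  0.09 -0.    0.03] 0.029
0.75 [ 0.1   0.2  -0.    0.03] 0.03
0.65 [ 0.16  0.3  -0.    0.03] 0.031
0.55 [ 0.24  0.4  -0.    0.03] 0.032
0.45 [ 0.34  0.5  -0.    0.03] 0.034
0.35 [ 0.44  0.58 -0.    0.03] 0.035
0.25 [ 0.54  0.65 -0.    0.03] 0.023
0.15 [ 0.62  0.71 -0.    0.03] 0.024
0.05 [ 0.72  0.76 -0.01  0.03] 0.025
0 [ 0.77  0.79 -0.01  0.03] 0.026
-0.05 [ 0.82  0.81 -0.01  0.03] 0.027
```

View pics/w11.png

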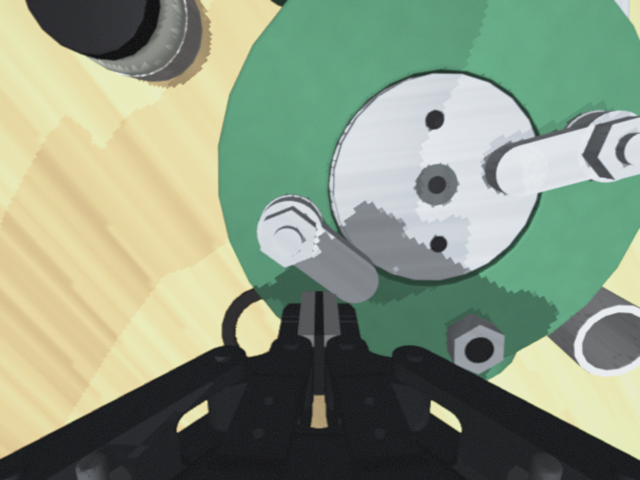

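>>> {"op": "step_arm", "data": {
  "motion": [
    [0.05,0.09,0,0,0,0,0],
    [0.1,0.2,0,0,0,0,0],
    [0.16,0.3,0,0,0,0,0],
    [0.24,0.4,0,0,0,0,0],
    [0.34,0.5,0,0,0,0,0],
    [0.44,0.58,0,0,0,0,0],
    [0.54,0.65,0,0,0,0,0],
    [0.62,0.71,0,0,0,0,0],
    [0.72,0.76,0,0,0,0,0],
    [0.77,0.79,0,0,0,0,0],
    [0.8,0.8,0,0,0,0,0]
  ]
}}

```text
clock: 13.48
eef_pos: [0.549, 0.0854, 0.1252]
ee_rot: [0.886, 0.463, -0.002, -0.001]
wrist_force: [-5.9, -3.8, 3.1]
finger_gap: 0.0
```

```bash
python3 chk.py 12
python3 - <<'E'
from arc import *
print(pose())
for t in (0,-.05,-.1,-.15): 
    p,r=tcp(-1,t,55,rc=.029);print(t,row(*p,.1255,55)[[0,1,2,5]],r.round(3))
E
```

```text
(13.475, array([0.549 , 0.0854, 0.1252]), 'xang', np.float64(55.2), 'zax', array([-0.004, -0.001, -1.   ]), 0.0, array([-5.9, -3.8,  3.1]))
(13.575, array([0.549 , 0.0854, 0.1252]), 'xang', np.float64(55.2), 'zax', array([-0.004, -0.001, -1.   ]), 0.0002, array([-5.1, -2.8,  2. ]))
0 [ 0.   -0.01 -0.01  0.03] 0.026
-0.05 [ 0.05  0.01 -0.01  0.03] 0.027
-0.1 [ 0.11  0.03 -0.01  0.03] 0.027
-0.15 [ 0.16  0.04 -0.01  0.03] 0.028
```

View pics/w12.png

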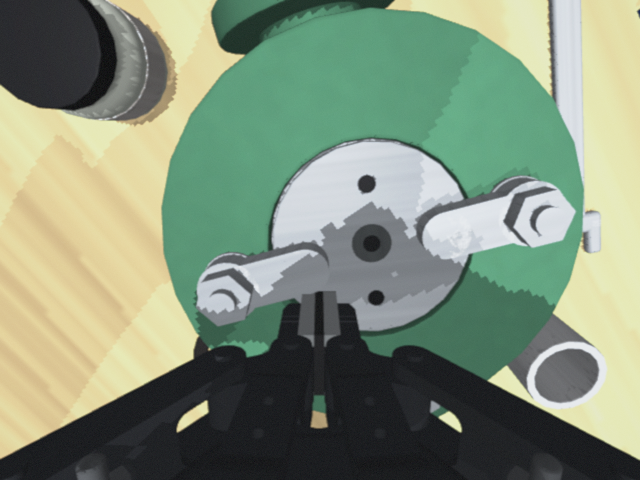

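>>> {"op": "step_arm", "data": {
  "motion": [
    [0.1,-0.02,0,0,0,0,0],
    [0.18,-0.04,0,0,0,0,0],
    [0.22,-0.05,0,0,0,0,0]
  ]
}}

```text
clock: 13.95
eef_pos: [0.5492, 0.0863, 0.1249]
ee_rot: [0.887, 0.462, -0.006, 0.001]
wrist_force: [-11.3, -18.4, 11.0]
finger_gap: -0.0001
```

>>> {"op": "step_arm", "data": {
  "motion": [
    [-0.3,0,-0.1,0,0,0,0],
    [-0.5,0,-0.8,0,0,0,0],
    [-0.5,0.2,-2.5,0,0,0,0],
    [-0.7,0.5,-4,0,0,0,0],
    [-0.7,0.8,-5.2,0,0,0,0],
    [-0.7,0.8,-5.2,0,0,0,0]
  ]
}}

```text
clock: 14.7
eef_pos: [0.5606, 0.0568, 0.2843]
ee_rot: [0.887, 0.462, -0.002, 0.002]
wrist_force: [-0.4, -0.6, -0.1]
finger_gap: 0.0002
```

```bash
python3 chk.py 13
python3 - <<'E'
from h import *
shot('top','t13')
d=dict(np.load('pics/w13.npz'));C=cloud(d);c=np.array([.583,.0967])
m=(np.hypot(C[...,0]-c[0],C[...,1]-c[1])<.038)&(abs(C[...,2]-.12)<.0035);P=C[m];A=np.c_[P[:,:2]-c,np.ones(len(P))]
print(len(P),np.linalg.lstsq(A,P[:,2],rcond=None)[0])
E
```

```text
(14.7, array([0.5606, 0.0568, 0.2843]), 'xang', np.float64(55.0), 'zax', array([-0.002, -0.006, -1.   ]), 0.0002, array([-0.4, -0.6, -0.1]))
6369 [-0.0014123  -0.00121317  0.11939936]
```

View pics/w13.png

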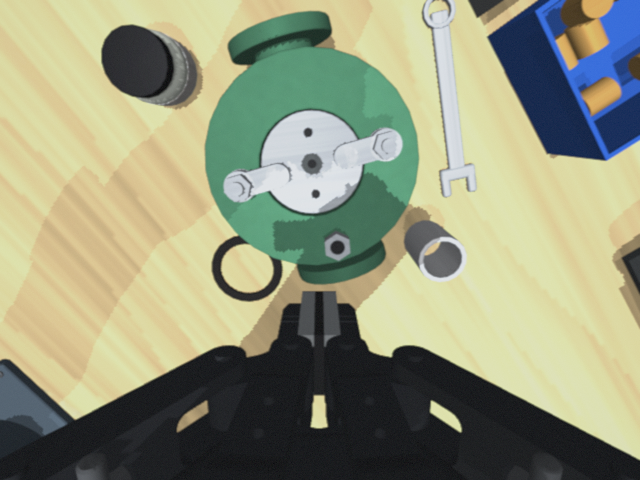

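View pics/s13.png

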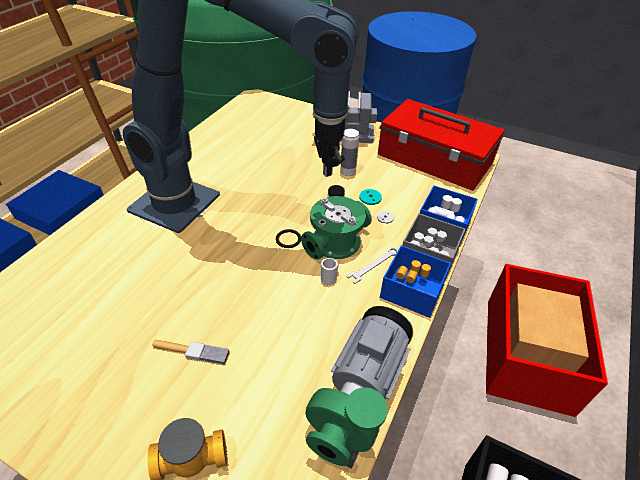

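Run:
```python
from h import *
d=dict(np.load('pics/w13.npz'))
print('nut',ray(d,337.5,247,.13),'hole',ray(d,311.5,163.5,.12)); print(pose())
ctrl.job_done()
```

```text
nut [0.56265861 0.03076859 0.13      ] hole [0.58317891 0.09652619 0.12      ]
(14.85, array([0.558 , 0.0568, 0.2805]), 'xang', np.float64(55.0), 'zax', array([-0.01 , -0.008, -1.   ]), 0.0, array([-0.2, -0. , -0.2]))
the job is handed in; nothing more can be done
```

I pushed the cover plate home with two straddling fingertips, then swung keeper_a and keeper_b round to their stops with the closed fingers. I backed clear and handed the job in at about 14.9 s; it gives no verdict.

**Plate:** it lies level and flush, with plate and rim both measuring about 0.1194 m and a fitted tilt of about 0.002 rad. Its centre hole is within 1 mm of my estimate of the recess centre.

**Keepers:** both point at the middle of the plate in the last wrist image. I took each to be at its stop from the force and the image, not from a measured joint angle. The contact force rose to about 13 N on keeper_a and about 24 N on keeper_b (18 N horizontal x/y peak component, 11 N vertical).

**Loose things:** the nut is unmoved to within 1 mm. The spanner, gasket, jar, nipple, can and brush look undisturbed in the pictures; I did not measure them.

**Checks that disagreed:** free-radius fits of the rim gave about 83 mm against the true 85 mm, so the centre estimates are good to only about 2 mm. My first plane fit to the plate was spoiled by stray points, and I redid it with them excluded.

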